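# Pump the ratchet sample press tight

### The job

Take hold of the upright handle on the sample press and pump the lever back and forth in full strokes, so that the ratchet brings the ram down one tooth a stroke onto the sprung cap of the sample cell. Stop as soon as a stroke has clearly gone stiff and the cap is squeezed part-way in, without overpressing it or forcing the lever against its end stops; then bring the lever back to its rest stop and let go, with the ram still holding the cap down. Leave the jar, the beaker and the mortar standing where they are.

Things in the scene. Friction and masses are not known exactly. Their poses are not given: they have to be found in the camera images.
- press: The fixed hand press, origin on the bench under the spindle axis, x from its front (lever side, -x) to its back, z up: grey base plate 190 x 220 x 20 mm, two steel columns 160 mm apart in y, grey crosshead with its top 180 mm up, on it an open 80 mm ratchet wheel of 16 saw teeth, above that a flat steel lever with its top face 205 mm up. A vertical ram under the crosshead comes down as the wheel turns.
- spindle (a point): Point on the vertical spindle axis about which the lever swings, 240 mm above the bench, level with the middle of the handle; axes as the press.
- handle (a point): Middle of the upright round black handle at the lever's free end, 240 mm above the bench. Handle 22 mm in diameter, free from 205 to 265 mm above the bench, 130 mm from the spindle axis; it runs on a level circle of that radius and can turn between the fingers. It can be pinched from above from any side.
- lever (a joint): Lever angle, rad, growing counter-clockwise seen from above. 0: rest stop, 0.50: working stop, starts in between. Counter-clockwise drives the ratchet, one tooth (0.393) a stroke; the way back idles. No return spring: it stays where left. Both stops are rubber buffers, 4 N per mm of handle travel; more than 0.05 rad (25 N) into one is forcing it.
- rest_point (a point): Point 240 mm up where the handle's middle is with the lever at its rest stop (angle 0). Coming back, the lever's pawl surely catches the next tooth only at 0.02 rad or less, best right at the stop, felt as a gentle resistance. The idle return takes 1 to 2 N at the handle. The first stroke may advance less than a tooth or nothing, as the start lies between teeth.
- work_point (a point): Point 240 mm up where the handle's middle is with the lever at its working stop (0.50). A tooth is surely held only if the stroke passes 0.47, best 0.48 to 0.50; a shorter stroke slips back. A free stroke takes 0 to 3 N at the handle (least standing still), clicks a little more; once the ram bears on the cap, 2.1 N more per mm that the cap goes in. A stroke still pulling 7 N or more at its end is the tight one to stop at.
- cap_top (a point): Centre of the top of the sample cell's steel cap (42 mm in diameter), on the spindle axis below the ram. Free, it stands 14 mm above the cell's rim; the ram pushes it in against a strong spring. The ram's flat foot starts at an unknown height of 7 to 19 mm over the cap and comes down 4 mm a tooth: three to six working strokes. The cap is overpressed when more than 10 mm in.
- cell_rim (a point): Centre of the top rim of the fixed round aluminium sample cell (62 mm in diameter), which stands on the press base, z up. Its height differs by a few mm between runs.
- jar_mid (a point): Centre of a loose brown glass jar with a white lid, 54 mm in diameter, 75 mm tall, standing beside the press; not to be disturbed.
- beaker_mid (a point): Centre of a loose clear glass beaker, 68 mm in diameter, 90 mm tall, on the other side of the press; not to be disturbed.
- mortar_mid (a point): Centre of a loose white ceramic mortar bowl, 90 mm in diameter, 50 mm tall, beside the press; not to be disturbed.

How it is judged:
By the outcome, as a careful person would: the job done as asked, in the order asked, and still so for the second after the job is handed in, with the robot touching nothing.
It also fails if it takes over 72 s, if anything falls off the work surface, if the arm or the gripper's body presses on something with over 40 N, if the wrist force passes 120 N, or if a joint passes its speed limit or range.

### The arm

A 6-joint arm with a two-finger parallel gripper is mounted at the origin on the work surface. World frame = base frame: x ahead of the robot, y to its left, z up, the work surface at z = 0. Lengths are in m, angles in rad, forces in N, time in s.
With the tool pointing down it reaches from about 0.35 to 0.975 m from the base axis. Payload 7.1 kg.
Tool frame: the origin (TCP) lies on the centre line of the jaws, within the pads' length; the fingertips stand 8 mm ahead of it and the grasp point (between the pads) lies 11 mm behind it; y points along the fingers, x is the direction in which the jaws open and shut, and the axes are right-handed (so a half turn about y gives the same grasp; the last joint's range is limited). The gripper opens to 88 mm and grips with 3 to 60 N. Pads are 20 mm wide; open, the fingers measure 115 mm over their backs; the gripper's body (75 mm by 178 mm) begins 61 mm behind the grasp point.
Start: joints at [1.307, 0.423, 1.63, -0, 1.089, -0.019], TCP at [0.151, 0.606, 0.231] pointing down, gripper open.
Joint ranges: [-3, 3], [-0.9, 2.11], [0.09, 2.58], [-1.31, 4.45], [0.11, 2.69], [-2.54, 2.54]. Speed limits (rad/s): [2.39, 2.39, 3.01, 3.14, 3.14, 3.14].

### API

Orientations are given as a unit quaternion [x, y, z, w].
In Python, from workcell import * gives the robot as it stands.
- The arm moves only by the tool jog_arm, never from a script. Its argument "motion" is one flat list of numbers, 5 for each row, row after row: the finger opening in m, from 0 to 0.0878, then the shift along the tool's x, y, z in m, then the turn about the tool's y in degrees. In form: [fingers, x, y, z, twist, fingers, x, y, z, twist, ...]. A call has 1 to 10 rows; each row is the pose to reach, as a shift and turn from the pose measured when the call began, along the tool's axes at that moment; what a row does not reach only later rows make up. A row lasts 1/12 s, in which the tool goes at most 41.7 mm and 7.16 degrees, less where a joint would pass 70% of its speed; a pose out of reach is approached as far as the arm can. A call with a gripper value outside its range is refused whole. The fingers move at their own pace and stop on an object; "force" is the grip in N (left out, the last holds). Time passes only in rows, so rows that repeat a pose let the fingers close. It gives the time, the measured TCP pose, the force and the opening at its end, in the units of the state.
- state(): the state, without advancing time (a new reading comes with each control period).
- grab_frame(name): name is "scene" or "top" or "wrist"; returns the picture (384x512x3 uint8, blue, green, red); there is no depth.
- camera_params(name): a dict with "fov_y" (degrees; the focal length in pixels is half the picture's height over the tangent of half this angle, whatever the lens; pixels are square), "cx", "cy" (the principal point, pixels), "cam_to_world" (4x4, takes a point from camera to world coordinates); the wrist camera has in their place "mount" (4x4, takes a point from camera to tool coordinates, whose origin is the TCP and whose axes are the tool frame's). Camera axes: x right, y up, looking along -z (the intrinsics and any distortion apply to the point x, -y, -z); pixel columns grow to the right and rows downward; lengths in m; the calibration is good to about 2 mm. A picture is of the moment at which its call begins: read the wrist's pose just before it. camera_params takes no time and is no camera call.
- finish_job(): hands the job in, once; it reports no verdict.
The state is a dict: "time_s": time; "qpos": joint angles; "joint_velocities": joint speeds; "joint_torque": joint torques, N m; "ee_pos": TCP position; "eef_rot": TCP orientation; "force": force on the tool from outside, world axes, zero at the start; "torque": the same for the moment, N m; "width": finger opening in m.
Only numpy, scipy, OpenCV 4.12 (cv2) and the standard library are available. Lean on these libraries where they do the work, as an engineer would, in place of code of your own. Each camera call takes 0.05 s, during which the arm holds its last target.

## Working session

There is one attempt and no reset: what is moved stays moved. The work goes in short steps, Python scripts to look and compute and a tool call to move; the robot and the scene stay as the last step left them, time stands still between calls to the robot, and variables do not carry over. Pictures are saved under pics/ and viewed, and the job is handed in when it is done.

Besides the shell and the picture viewer there is one more tool, called after "Call:" as name(argument=value, ...), one argument or row to a line, values as JSON. jog_arm: Moves the arm, as the interface text tells. Its arguments: {"type":"object","properties":{"motion":{"type":"array"},"force":{"type":"number"}},"required":["motion"]}

```bash
mkdir -p pics; ls
python3 - <<'E'
from workcell import *
import cv2
print(state())
for n in ("scene","top","wrist"):
    p=camera_params(n); print(n,p)
    cv2.imwrite(f"pics/{n}0.png",grab_frame(n))
E
```

```text
pics
{'time_s': 0.0, 'qpos': array([ 1.30700658e+00,  4.23810095e-01,  1.63065564e+00, -9.32681546e-06,
        1.08861077e+00, -1.89991612e-02]), 'joint_velocities': array([ 0.00046646,  0.00100537, -0.00065898, -0.00157292,  0.00131385,
        0.00107894]), 'joint_torque': array([-1.56343009e-05, -5.44626939e+01, -2.73655128e+01,  6.44238107e-02,
        2.28468730e-02, -1.16177639e-04]), 'ee_pos': array([0.15131009, 0.60586388, 0.22993439]), 'eef_rot': array([ 0.55762071,  0.43479786, -0.43563343, -0.55698607]), 'force': array([-0.02381938,  0.12095732, -0.37637581]), 'torque': array([0.01286864, 0.02772162, 0.03655569]), 'width': 0.08786575325956256}
scene {'fov_y': 42.892738776737524, 'cx': 263.31583601100675, 'cy': 193.21729046336327, 'cam_to_world': array([[ 0.36821029, -0.70137377,  0.61032452,  1.33004607],
       [ 0.92964135,  0.28742237, -0.2305544 , -0.20454467],
       [-0.01371611,  0.65227542,  0.75785793,  1.032053  ],
       [ 0.        ,  0.        ,  0.        ,  1.        ]])}
top {'fov_y': 56.93869150401343, 'cx': 254.41196301596864, 'cy': 190.52669935981157, 'cam_to_world': array([[-0.02167331,  0.99259025, -0.11956113,  0.54712066],
       [-0.99889017, -0.01649685,  0.04411675,  0.08474071],
       [ 0.04181747,  0.1203846 ,  0.99184618,  0.92480233],
       [ 0.        ,  0.        ,  0.        ,  1.        ]])}
wrist {'fov_y': 60.32343744200245, 'cx': 250.99016531613657, 'cy': 187.86738397240805, 'mount': array([[ 9.99999371e-01,  1.08816337e-03,  2.70031984e-04,
         9.90879860e-04],
       [-6.06606268e-06,  2.46096587e-01, -9.69245309e-01,
        -1.54232104e-01],
       [-1.12115120e-03,  9.69244699e-01,  2.46096439e-01,
         6.76925323e-02],
       [ 0.00000000e+00,  0.00000000e+00,  0.00000000e+00,
         1.00000000e+00]])}
```

View pics/scene0.png

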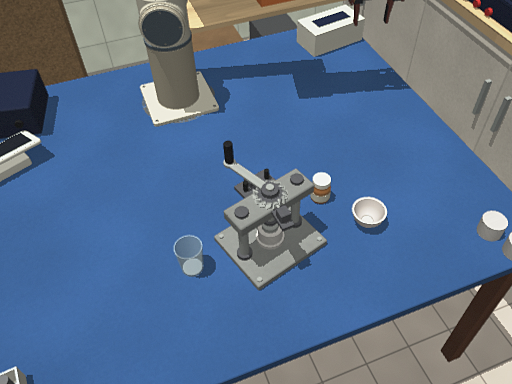

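View pics/top0.png

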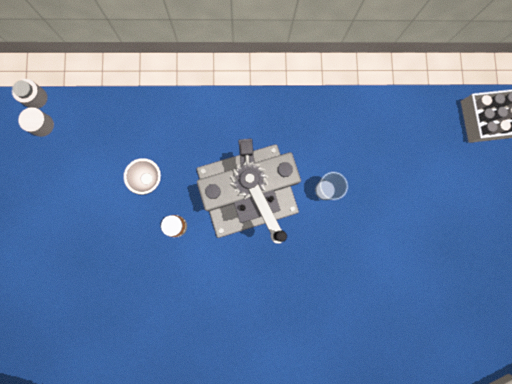

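View pics/wrist0.png

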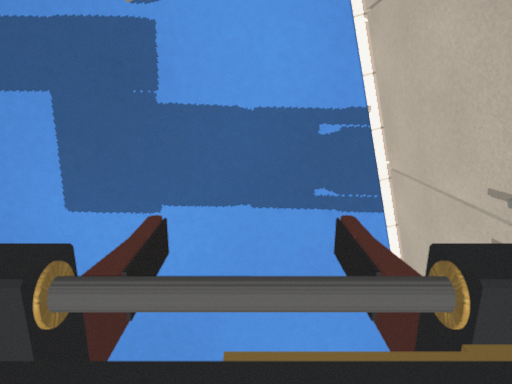

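Run:
```python
import cv2
for n,(x0,y0,x1,y1) in {"scene":(200,60,400,260),"top":(180,130,340,290)}.items():
    a=cv2.imread(f"pics/{n}0.png")[y0:y1,x0:x1]
    cv2.imwrite(f"pics/{n}0c.png",cv2.resize(a,(600,600),interpolation=cv2.INTER_CUBIC))
```

```text
(no output)
```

View pics/scene0c.png

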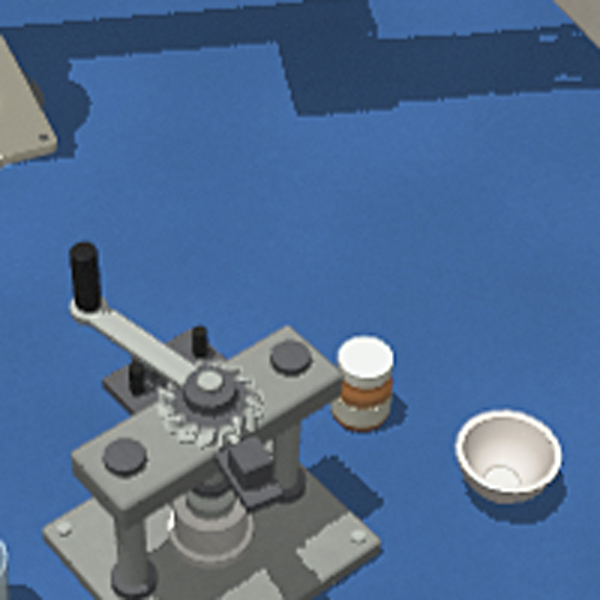

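View pics/top0c.png

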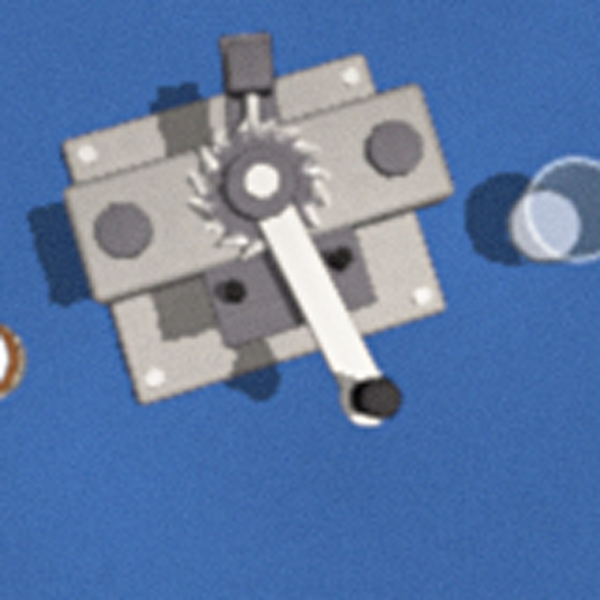

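```bash
cat > h.py <<'E'
import numpy as np
from workcell import *
def ray(n,u,v):
    p=camera_params(n); f=192/np.tan(np.radians(p["fov_y"]/2)); M=p["cam_to_world"]
    d=np.array([(u-p["cx"])/f,-(v-p["cy"])/f,-1.]); return M[:3,3],M[:3,:3]@d
def onz(n,u,v,z):
    o,d=ray(n,u,v); return o+d*(z-o[2])/d[2]
def tri(a,b):
    o1,d1=ray("top",*a);o2,d2=ray("scene",*b)
    s=np.linalg.lstsq(np.c_[d1,-d2],o2-o1,rcond=None)[0]
    p,q=o1+s[0]*d1,o2+s[1]*d2
    return (p+q)/2,np.linalg.norm(p-q)
E
python3 - <<'E'
from h import *
np.set_printoptions(precision=4,suppress=True)
T=lambda x,y:(180+(x+.5)/3.75-.5,130+(y+.5)/3.75-.5)
S=lambda x,y:(200+(x+.5)/3-.5,60+(y+.5)/3-.5)
for n,t,s,z in [("handle",(377,397),(84,248),.265),("hub",(261,181),(210,380),.215),("kL",(124,230),(291,356),.185),("kR",(395,147),(125,454),.185),("postL",(233,291),(200,330),.2),("postR",(341,257),(138,365),.2)]:
    print(n,tri(T(*t),S(*s)),onz("top",*T(*t),z),onz("scene",*S(*s),z))
from scipy.spatial.transform import Rotation as R
print(R.from_quat(state()["eef_rot"]).as_matrix())
E
```

```text
handle (array([0.5418, 0.0095, 0.2673]), np.float64(0.0003389531887924061)) [0.5418 0.0094 0.265 ] [0.5393 0.01   0.265 ]
hub (array([0.6588, 0.0638, 0.2155]), np.float64(0.0013629065397065907)) [0.6587 0.0631 0.215 ] [0.6586 0.0646 0.215 ]
kL (array([0.6369, 0.1402, 0.1879]), np.float64(0.0022531636890729743)) [0.6368 0.1393 0.185 ] [0.6347 0.1425 0.185 ]
kR (array([ 0.6812, -0.013 ,  0.1898]), np.float64(0.0015212658939117887)) [ 0.6818 -0.0143  0.185 ] [ 0.6778 -0.0112  0.185 ]
postL (array([0.6001, 0.0796, 0.206 ]), np.float64(0.0006925488095217137)) [0.6004 0.0792 0.2   ] [0.595  0.0819 0.2   ]
postR (array([0.6176, 0.0212, 0.208 ]), np.float64(0.002057080600210182)) [0.6181 0.0195 0.2   ] [0.6111 0.0243 0.2   ]
[[ 0.2423 -0.0003 -0.9702]
 [ 0.9702 -0.0011  0.2423]
 [-0.0012 -1.     -0.    ]]
```

Call:
jog_arm(
  motion=[0.08,-0.02,-0.04,-0.02,0,0.08,-0.045,-0.07,-0.048,-5,0.08,-0.07,-0.08,-0.075,-10,0.08,-0.095,-0.08,-0.102,-15,0.08,-0.12,-0.08,-0.13,-20,0.08,-0.145,-0.08,-0.157,-25,0.08,-0.17,-0.08,-0.184,-30,0.08,-0.195,-0.08,-0.21,-30,0.08,-0.22,-0.08,-0.237,-30,0.08,-0.245,-0.08,-0.264,-30],
  force=20,
)

```text
time_s: 0.98
ee_pos: [0.3486, 0.3027, 0.3104]
eef_rot: [-0.426, -0.564, 0.565, 0.425]
force: [0.3, -0.1, -0.5]
width: 0.0799
```

```bash
cat >> h.py <<'E'
from scipy.spatial.transform import Rotation as R
np.set_printoptions(precision=4,suppress=True)
SP=np.array([.659,.0637]); FR=np.radians(195.8)
def rel(p):  # world target -> tool shift
    s=state(); return R.from_quat(s["eef_rot"]).as_matrix().T@(np.array(p)-s["ee_pos"])
def hp(th,z=.229):
    a=FR-.25+th; return np.array([SP[0]+.13*np.cos(a),SP[1]+.13*np.sin(a),z])
def st():
    s=state(); d=s["ee_pos"][:2]-SP
    M=R.from_quat(s["eef_rot"]).as_matrix()
    print("t %.2f"%s["time_s"],s["ee_pos"],"th",(np.arctan2(d[1],d[0])%(2*np.pi))-FR+.25,"r",np.hypot(*d),"Ftool",M.T@s["force"],"w",s["width"],"xhead",np.degrees(np.arctan2(M[1,0],M[0,0])))
E
python3 - <<'E'
from h import *
st(); print(state()["qpos"]); print(rel([.541,.009,.31]))
E
```

```text
t 0.98 [0.3486 0.3027 0.3104] th -0.681854602671518 r 0.3917767529474934 Ftool [-0.1421  0.4568 -0.2697] w 0.07988605858636842 xhead 105.99353578754598
[ 0.6898  0.0821  1.892  -0.0008  1.1684 -1.1599]
[-0.3353  0.0007 -0.1041]
```

Call:
jog_arm(
  motion=[0.08,-0.038,0,-0.012,0,0.08,-0.075,0,-0.024,0,0.08,-0.112,0,-0.035,0,0.08,-0.15,0,-0.047,0,0.08,-0.187,0,-0.058,0,0.08,-0.225,0,-0.07,0,0.08,-0.262,0,-0.082,0,0.08,-0.3,0,-0.094,0,0.08,-0.335,0,-0.104,0,0.08,-0.335,0,-0.104,0],
)

```text
time_s: 1.82
ee_pos: [0.5436, 0.0046, 0.3104]
eef_rot: [-0.428, -0.563, 0.564, 0.426]
force: [-0.4, -0.6, -0.5]
width: 0.08
```

Run:
```python
from h import *
import cv2
st(); print(state()["qpos"]); print(rel([.541,.009,.231]))
cv2.imwrite("pics/wrist1.png",grab_frame("wrist"))
cv2.imwrite("pics/scene1.png",cv2.resize(grab_frame("scene")[60:260,200:400],(600,600)))
```

```text
t 1.82 [0.5436 0.0046 0.3104] th 0.4473582736545376 r 0.12969593483184944 Ftool [-0.4429  0.4638  0.5305] w 0.08003073273956099 xhead 105.76183934562945
[-0.0119  0.216   1.7313 -0.0029  1.1932 -1.8567]
[0.0052 0.0794 0.0013]
```

View pics/wrist1.png

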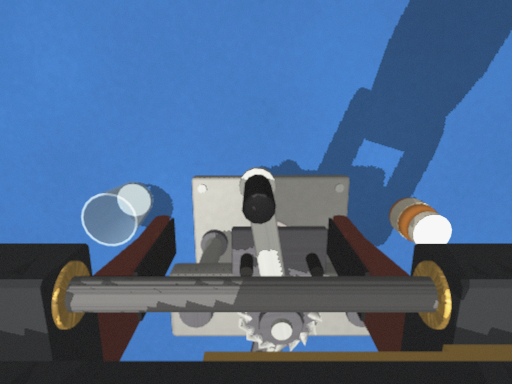

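View pics/scene1.png

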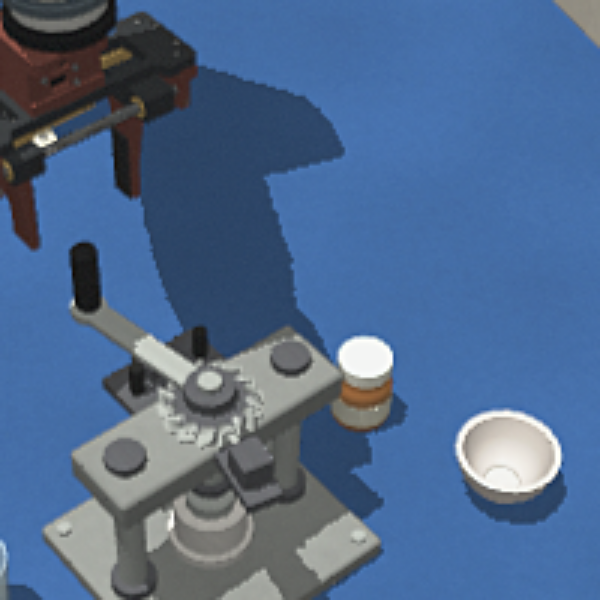

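Run:
```python
from h import *
import cv2
s=state();p=camera_params("wrist");f=192/np.tan(np.radians(p["fov_y"]/2))
T=np.eye(4);T[:3,:3]=R.from_quat(s["eef_rot"]).as_matrix();T[:3,3]=s["ee_pos"]
M=T@p["mount"]
im=grab_frame("wrist")
for P in ([.541,.009,.265],[.541,.009,.205],[.659,.0637,.215]):
    c=np.linalg.inv(M)@np.array(P+[1]); print(p["cx"]+f*c[0]/-c[2],p["cy"]+f*-c[1]/-c[2])
cv2.imwrite("pics/w2.png",cv2.resize(im[150:350,180:330],(600,800))[:600])
st();print(rel([.541,.009,.231]))
```

```text
250.32492554183585 213.6528991783766
250.4822808778318 189.9584465188857
273.98564064990956 334.62701299148966
t 1.97 [0.5403 0.0092 0.3101] th 0.4049202140839774 r 0.13059356688266605 Ftool [ 0.4728 -0.2593  0.3783] w 0.07973392028303641 xhead 105.92408636512579
[-0.0003  0.0791 -0.0007]
```

View pics/w2.png

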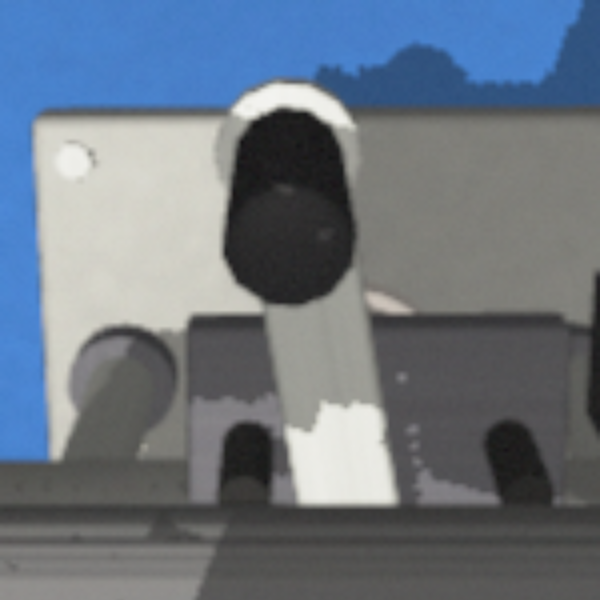

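Call:
jog_arm(
  motion=[0.08,0,0.03,-0.001,0,0.08,0,0.055,-0.001,0,0.08,0,0.079,-0.001,0,0.08,0,0.079,-0.001,0,0.04,0,0.079,-0.001,0,0.03,0,0.079,-0.001,0,0.015,0,0.079,-0.001,0,0.015,0,0.079,-0.001,0,0.015,0,0.079,-0.001,0,0.015,0,0.079,-0.001,0],
  force=20,
)

```text
time_s: 2.8
ee_pos: [0.5416, 0.0094, 0.2319]
eef_rot: [-0.426, -0.564, 0.565, 0.426]
force: [-0.6, -0.5, -0.4]
width: 0.0436
```

Run:
```python
from h import *
st()
for th in (.43,.2,.1,.02): print(th, rel(hp(th,.231)))
```

```text
t 2.80 [0.5416 0.0094 0.2319] th 0.40714678151544437 r 0.12938065970231183 Ftool [-0.3276  0.4147  0.7173] w 0.04359436743331598 xhead 105.92180934425691
0.43 [-0.003   0.0009  0.0001]
0.2 [0.0268 0.0009 0.002 ]
0.1 [0.0397 0.0009 0.0007]
0.02 [ 0.0499  0.0009 -0.0013]
```

Still closing; hold on.

Call:
jog_arm(
  motion=[0.015,0,0,0,0,0.015,0,0,0,0,0.015,0,0,0,0,0.015,0,0,0,0,0.015,0,0,0,0,0.015,0,0,0,0],
)

```text
time_s: 3.3
ee_pos: [0.5415, 0.0093, 0.232]
eef_rot: [-0.426, -0.564, 0.565, 0.426]
force: [-0.5, -0.6, 2.1]
width: 0.0217
```

Run:
```python
from h import *
st()
for th in (.3,.2,.1,.04,.02,0): print(th, rel(hp(th,.231)))
```

```text
t 3.30 [0.5415 0.0093 0.232 ] th 0.40793312871242504 r 0.12944991396254252 Ftool [-0.4352 -2.0857  0.6094] w 0.021655860207757154 xhead 105.91465135899027
0.3 [0.0139 0.001  0.002 ]
0.2 [0.0269 0.001  0.0019]
0.1 [0.0398 0.001  0.0006]
0.04 [ 0.0475  0.001  -0.0008]
0.02 [ 0.05    0.001  -0.0014]
0 [ 0.0525  0.001  -0.002 ]
```

Call:
jog_arm(
  motion=[0.015,0.007,0,0.001,0,0.015,0.014,0,0.002,0,0.015,0.021,0,0.002,0,0.015,0.027,0,0.002,0,0.015,0.034,0,0.0015,0,0.015,0.04,0,0.0005,0,0.015,0.044,0,0,0,0.015,0.0475,0,-0.001,0,0.015,0.0475,0,-0.001,0],
)

```text
time_s: 4.05
ee_pos: [0.5287, 0.0558, 0.2318]
eef_rot: [-0.425, -0.564, 0.565, 0.426]
force: [-4.8, -0.4, 3.6]
width: 0.0219
```

Run:
```python
from h import *
st()
for th in (.03,.02,0,-.01,-.02): print(th, rel(hp(th,.232)))
```

```text
t 4.05 [0.5287 0.0558 0.2318] th 0.0345283240201395 r 0.1305709577737438 Ftool [ 0.943  -3.6303  4.7055] w 0.021896808714093538 xhead 105.93250522478492
0.03 [ 0.0005 -0.0002 -0.0007]
0.02 [ 0.0017 -0.0002 -0.001 ]
0 [ 0.0042 -0.0002 -0.0016]
-0.01 [ 0.0055 -0.0002 -0.0019]
-0.02 [ 0.0068 -0.0002 -0.0023]
```

Call:
jog_arm(
  motion=[0.015,0.0015,0,0,0,0.015,0.003,0,-0.0005,0,0.015,0.004,0,-0.0008,0,0.015,0.004,0,-0.0008,0],
)

```text
time_s: 4.38
ee_pos: [0.5285, 0.06, 0.2318]
eef_rot: [-0.426, -0.564, 0.565, 0.426]
force: [-0.9, -3.0, 1.5]
width: 0.0217
```

Run:
```python
from h import *
st()
```

```text
t 4.38 [0.5285 0.06   0.2318] th 0.0028842129337567357 r 0.1305659657851854 Ftool [-2.6568 -1.545   1.6761] w 0.021685027078912657 xhead 105.93483716046433
```

Call:
jog_arm(
  motion=[0.015,0.001,0,0,0,0.015,0.0015,0,0,0,0.015,0.0015,0,0,0],
)

```text
time_s: 4.63
ee_pos: [0.5283, 0.0612, 0.2318]
eef_rot: [-0.426, -0.564, 0.565, 0.426]
force: [-0.3, -4.4, -0.8]
width: 0.0219
```

Run:
```python
from h import *
st()
```

```text
t 4.63 [0.5283 0.0612 0.2318] th -0.006788457726646602 r 0.13068109758067759 Ftool [-4.1183  0.7548  1.4969] w 0.021947969572413573 xhead 105.93546156843607
```

Call:
jog_arm(
  motion=[0.015,0.0015,0,0,0,0.015,0.0015,0,0,0,0.015,0.0015,0,0,0],
)

```text
time_s: 4.88
ee_pos: [0.5282, 0.0623, 0.2318]
eef_rot: [-0.426, -0.564, 0.565, 0.426]
force: [0.2, -4.9, 0.3]
width: 0.0213
```

Run:
```python
from h import *
st()
```

```text
t 4.88 [0.5282 0.0623 0.2318] th -0.015188069044051122 r 0.1307972317402018 Ftool [-4.7727 -0.3389  1.1936] w 0.02134556473958896 xhead 105.93963481578211
```

Run:
```python
from h import *
import cv2
cv2.imwrite("pics/s3.png",cv2.resize(grab_frame("scene")[110:260,210:310],(533,800),interpolation=cv2.INTER_CUBIC)[:600])
cv2.imwrite("pics/w3.png",grab_frame("wrist"))
st()
for th in (0,.1,.2,.3,.4,.45,.48,.5): print(th, rel(hp(th,.232)))
```

```text
t 4.98 [0.5283 0.0623 0.2318] th -0.015137641496513421 r 0.13075598632902133 Ftool [-4.7535 -0.5962  1.4666] w 0.021679939486696026 xhead 105.93952133684606
0 [-0.0021 -0.0002 -0.0002]
0.1 [-0.0148 -0.0002  0.0024]
0.2 [-0.0278 -0.0002  0.0037]
0.3 [-0.0408 -0.0002  0.0038]
0.4 [-0.0537 -0.0001  0.0025]
0.45 [-0.0601 -0.0001  0.0014]
0.48 [-0.0639 -0.0001  0.0005]
0.5 [-0.0664 -0.0001 -0.0001]
```

View pics/s3.png

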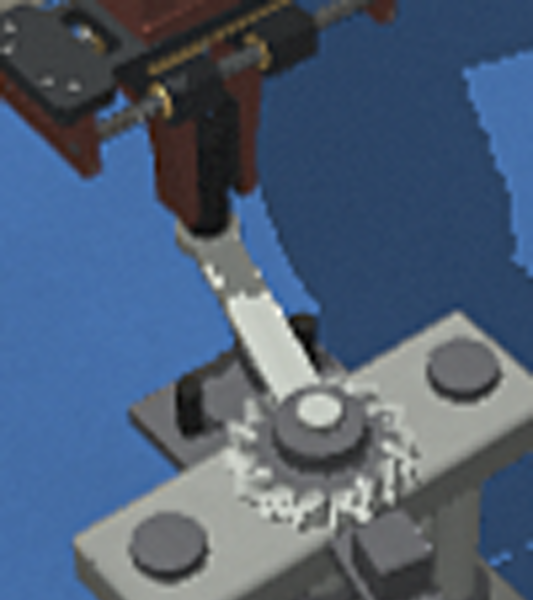

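View pics/w3.png

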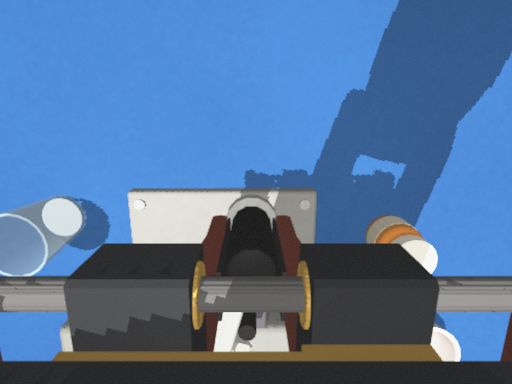

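Call:
jog_arm(
  motion=[0.015,-0.006,0,0.001,0,0.015,-0.0135,0,0.0024,0,0.015,-0.021,0,0.0033,0,0.015,-0.0285,0,0.004,0,0.015,-0.036,0,0.0042,0,0.015,-0.0435,0,0.0038,0,0.015,-0.051,0,0.003,0,0.015,-0.058,0,0.002,0,0.015,-0.0635,0,0.0007,0,0.015,-0.0645,0,0.0005,0],
)

```text
time_s: 5.82
ee_pos: [0.5452, 0.0001, 0.2317]
eef_rot: [-0.426, -0.564, 0.565, 0.426]
force: [-3.7, 2.3, 3.5]
width: 0.0217
```

Run:
```python
from h import *
st()
```

```text
t 5.82 [0.5452 0.0001 0.2317] th 0.484322059125359 r 0.13035390937928687 Ftool [ 3.1958 -3.4909  2.9368] w 0.021724665942931435 xhead 105.93700862719108
```

Add to h.py:
```python
def ft():
    s=state(); d=s["ee_pos"][:2]-SP; th=(np.arctan2(d[1],d[0])%(2*np.pi))-FR+.25; n=d/np.hypot(*d); t=np.array([-n[1],n[0]])
    print("t %.2f th %.4f r %.4f Ft %.2f Fr %.2f Fz %.2f w %.4f z %.4f"%(s["time_s"],th,np.hypot(*d),s["force"][:2]@t,s["force"][:2]@n,s["force"][2],s["width"],s["ee_pos"][2]))
    for k in (-.01,0,.1,.2,.3,.4,.45,.48,.49,.50): print(k,rel(hp(k,.232)))
```

```text
(no output)
```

Call:
jog_arm(
  motion=[0.015,-0.0005,0,0,0,0.015,-0.0005,0,0,0],
)

```text
time_s: 5.98
ee_pos: [0.5453, -0.0002, 0.2317]
eef_rot: [-0.425, -0.564, 0.565, 0.426]
force: [-2.2, 1.4, 2.7]
width: 0.0219
```

Run:
```python
from h import *
ft()
```

```text
t 5.98 th 0.4862 r 0.1304 Ft -2.32 Fr 1.27 Fz 2.73 w 0.0219 z 0.2317
-0.01 [ 0.0639 -0.0003 -0.0013]
0 [ 0.0627 -0.0003 -0.001 ]
0.1 [ 0.0499 -0.0003  0.0016]
0.2 [ 0.037  -0.0003  0.003 ]
0.3 [ 0.024  -0.0003  0.003 ]
0.4 [ 0.0111 -0.0003  0.0017]
0.45 [ 0.0047 -0.0003  0.0006]
0.48 [ 0.0009 -0.0003 -0.0002]
0.49 [-0.0004 -0.0003 -0.0005]
0.5 [-0.0017 -0.0003 -0.0008]
```

Call:
jog_arm(
  motion=[0.015,-0.0012,0,-0.0004,0,0.015,-0.0012,0,-0.0004,0,0.015,-0.0012,0,-0.0004,0],
)

```text
time_s: 6.23
ee_pos: [0.5458, -0.001, 0.2317]
eef_rot: [-0.425, -0.564, 0.565, 0.426]
force: [-4.3, 2.5, 2.7]
width: 0.0216
```

Run:
```python
from h import *
ft()
import cv2
cv2.imwrite("pics/s4.png",cv2.resize(grab_frame("scene")[110:270,210:310],(500,800),interpolation=cv2.INTER_CUBIC)[:600])
cv2.imwrite("pics/s4b.png",cv2.resize(grab_frame("scene")[180:270,220:320],(666,600),interpolation=cv2.INTER_CUBIC))
```

```text
t 6.23 th 0.4935 r 0.1303 Ft -4.32 Fr 2.46 Fz 2.70 w 0.0216 z 0.2317
-0.01 [ 0.0648 -0.0003 -0.001 ]
0 [ 0.0636 -0.0003 -0.0007]
0.1 [ 0.0509 -0.0003  0.0019]
0.2 [ 0.0379 -0.0003  0.0032]
0.3 [ 0.0249 -0.0003  0.0033]
0.4 [ 0.012  -0.0003  0.002 ]
0.45 [ 0.0056 -0.0003  0.0009]
0.48 [ 0.0018 -0.0003  0.0001]
0.49 [ 0.0005 -0.0003 -0.0002]
0.5 [-0.0007 -0.0003 -0.0005]
```

View pics/s4.png

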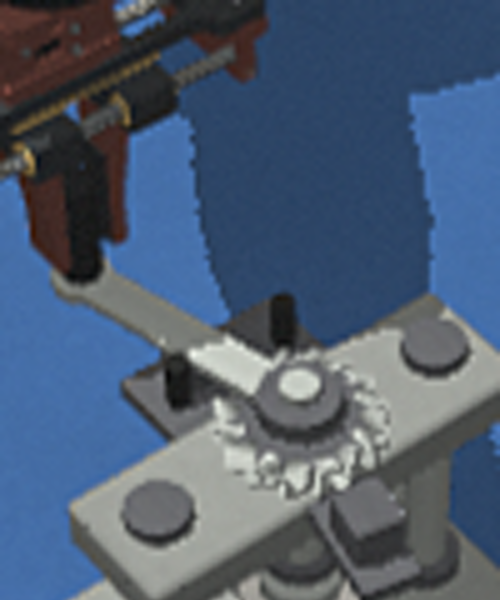

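View pics/s4b.png

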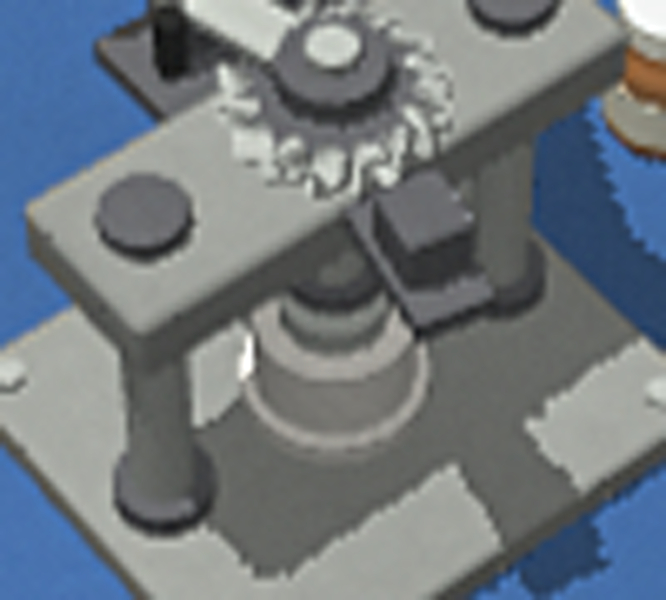

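Call:
jog_arm(
  motion=[0.015,0.006,0,0.001,0,0.015,0.0135,0,0.0024,0,0.015,0.021,0,0.0032,0,0.015,0.0285,0,0.0038,0,0.015,0.036,0,0.0036,0,0.015,0.0435,0,0.003,0,0.015,0.051,0,0.002,0,0.015,0.058,0,0.0007,0,0.015,0.0635,0,-0.0005,0,0.015,0.066,0,-0.0008,0],
)

```text
time_s: 7.17
ee_pos: [0.5287, 0.0625, 0.2315]
eef_rot: [-0.426, -0.564, 0.565, 0.426]
force: [-0.5, -7.6, -2.7]
width: 0.0213
```

Run:
```python
from h import *
ft()
```

```text
t 7.17 th -0.0168 r 0.1303 Ft 7.55 Fr 0.52 Fz -2.73 w 0.0213 z 0.2315
-0.01 [-0.0009 -0.0005 -0.    ]
0 [-0.0022 -0.0005  0.0003]
0.1 [-0.0149 -0.0005  0.0029]
0.2 [-0.0278 -0.0005  0.0042]
0.3 [-0.0408 -0.0005  0.0043]
0.4 [-0.0538 -0.0005  0.003 ]
0.45 [-0.0602 -0.0005  0.0019]
0.48 [-0.064  -0.0005  0.0011]
0.49 [-0.0653 -0.0005  0.0008]
0.5 [-0.0665 -0.0005  0.0005]
```

Call:
jog_arm(
  motion=[0.015,-0.006,0,0.0015,0,0.015,-0.0135,-0.0003,0.0028,0,0.015,-0.021,-0.0003,0.0037,0,0.015,-0.0285,-0.0003,0.0043,0,0.015,-0.036,-0.0003,0.0045,0,0.015,-0.0435,-0.0003,0.0041,0,0.015,-0.051,-0.0003,0.0034,0,0.015,-0.058,-0.0003,0.0023,0,0.015,-0.0635,-0.0003,0.0012,0,0.015,-0.065,-0.0003,0.001,0],
)

```text
time_s: 8.0
ee_pos: [0.5452, -0.0006, 0.2316]
eef_rot: [-0.425, -0.564, 0.565, 0.426]
force: [-6.1, 3.2, 0.7]
width: 0.0219
```

Call:
jog_arm(
  motion=[0.015,-0.0005,0,0,0,0.015,-0.0005,0,0,0],
)

```text
time_s: 8.17
ee_pos: [0.5455, -0.0011, 0.2316]
eef_rot: [-0.425, -0.564, 0.565, 0.426]
force: [-1.7, 1.3, -0.6]
width: 0.0218
```

Run:
```python
from h import *
ft()
import cv2
cv2.imwrite("pics/s5b.png",cv2.resize(grab_frame("scene")[180:270,220:320],(666,600),interpolation=cv2.INTER_CUBIC))
```

```text
t 8.17 th 0.4929 r 0.1307 Ft -1.96 Fr 0.80 Fz -0.61 w 0.0218 z 0.2316
-0.01 [ 0.0649 -0.0004 -0.0014]
0 [ 0.0636 -0.0004 -0.0011]
0.1 [ 0.0509 -0.0004  0.0015]
0.2 [ 0.038  -0.0004  0.0028]
0.3 [ 0.025  -0.0004  0.0029]
0.4 [ 0.012  -0.0004  0.0016]
0.45 [ 0.0056 -0.0004  0.0005]
0.48 [ 0.0018 -0.0004 -0.0003]
0.49 [ 0.0005 -0.0004 -0.0006]
0.5 [-0.0007 -0.0004 -0.0009]
```

View pics/s5b.png

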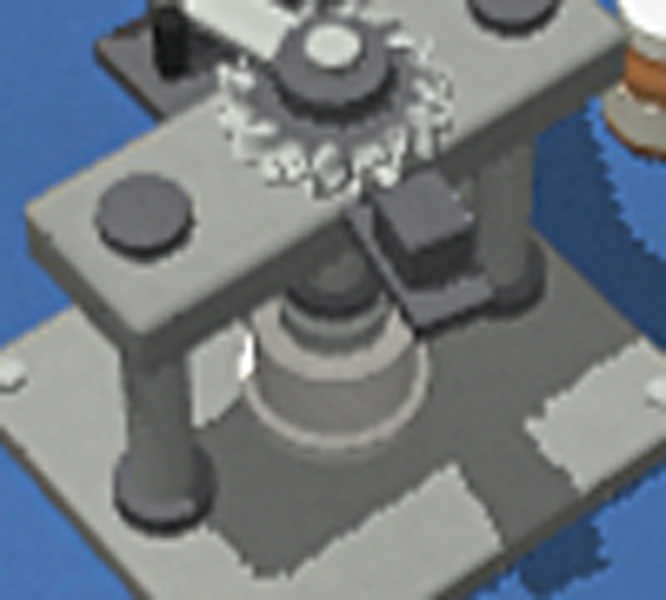

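Call:
jog_arm(
  motion=[0.015,0.006,0,0.0006,0,0.015,0.0135,0,0.002,0,0.015,0.021,0,0.0028,0,0.015,0.0285,0,0.0034,0,0.015,0.036,0,0.0032,0,0.015,0.0435,0,0.0026,0,0.015,0.051,0,0.0016,0,0.015,0.058,0,0.0003,0,0.015,0.0635,0,-0.0009,0,0.015,0.065,0,-0.0012,0],
)

```text
time_s: 9.05
ee_pos: [0.5286, 0.0618, 0.2314]
eef_rot: [-0.425, -0.564, 0.566, 0.426]
force: [-2.2, -7.4, -1.2]
width: 0.0216
```

Call:
jog_arm(
  motion=[0.015,0,0,0,0],
)

```text
time_s: 9.13
ee_pos: [0.5286, 0.0618, 0.2313]
eef_rot: [-0.425, -0.564, 0.566, 0.426]
force: [-2.4, -4.0, 0.3]
width: 0.0218
```

Run:
```python
from h import *
ft()
```

```text
t 9.13 th -0.0110 r 0.1304 Ft 3.92 Fr 2.43 Fz 0.27 w 0.0218 z 0.2313
-0.01 [-0.0002 -0.0007 -0.0004]
0 [-0.0015 -0.0006 -0.0001]
0.1 [-0.0142 -0.0006  0.0026]
0.2 [-0.0271 -0.0006  0.0039]
0.3 [-0.0401 -0.0006  0.004 ]
0.4 [-0.0531 -0.0006  0.0027]
0.45 [-0.0595 -0.0006  0.0016]
0.48 [-0.0633 -0.0005  0.0008]
0.49 [-0.0646 -0.0005  0.0005]
0.5 [-0.0658 -0.0005  0.0002]
```

Call:
jog_arm(
  motion=[0.015,-0.006,0,0.0012,0,0.015,-0.0135,-0.0005,0.0026,0,0.015,-0.021,-0.0005,0.0035,0,0.015,-0.0285,-0.0005,0.0041,0,0.015,-0.036,-0.0005,0.0043,0,0.015,-0.0435,-0.0005,0.0039,0,0.015,-0.051,-0.0005,0.0032,0,0.015,-0.058,-0.0005,0.0021,0,0.015,-0.063,-0.0005,0.001,0,0.015,-0.0645,-0.0005,0.0008,0],
)

```text
time_s: 9.97
ee_pos: [0.5453, -0.0006, 0.2316]
eef_rot: [-0.425, -0.564, 0.566, 0.426]
force: [-5.6, 2.8, -1.8]
width: 0.0217
```

Call:
jog_arm(
  motion=[0.015,-0.0005,0,0,0,0.015,-0.0005,0,0,0],
)

```text
time_s: 10.13
ee_pos: [0.5455, -0.001, 0.2316]
eef_rot: [-0.425, -0.564, 0.566, 0.426]
force: [-2.3, 1.9, -1.5]
width: 0.0215
```

Run:
```python
from h import *
ft()
import cv2
cv2.imwrite("pics/s6b.png",cv2.resize(grab_frame("scene")[180:270,220:320],(666,600),interpolation=cv2.INTER_CUBIC))
```

```text
t 10.13 th 0.4920 r 0.1307 Ft -2.82 Fr 1.07 Fz -1.54 w 0.0215 z 0.2316
-0.01 [ 0.0647 -0.0005 -0.0015]
0 [ 0.0635 -0.0005 -0.0011]
0.1 [ 0.0508 -0.0004  0.0015]
0.2 [ 0.0378 -0.0004  0.0028]
0.3 [ 0.0248 -0.0004  0.0029]
0.4 [ 0.0119 -0.0004  0.0016]
0.45 [ 0.0055 -0.0004  0.0005]
0.48 [ 0.0017 -0.0005 -0.0003]
0.49 [ 0.0004 -0.0005 -0.0006]
0.5 [-0.0008 -0.0005 -0.0009]
```

View pics/s6b.png

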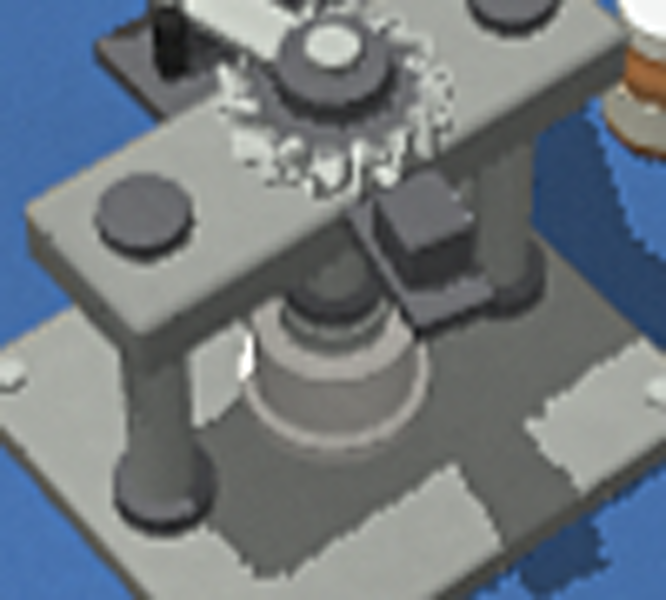

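Call:
jog_arm(
  motion=[0.015,0.006,0,0.0006,0,0.015,0.0135,0,0.002,0,0.015,0.021,0,0.0028,0,0.015,0.0285,0,0.0034,0,0.015,0.036,0,0.0032,0,0.015,0.0435,0,0.0026,0,0.015,0.051,0,0.0016,0,0.015,0.058,0,0.0003,0,0.015,0.0635,0,-0.0009,0,0.015,0.065,0,-0.0012,0],
)

```text
time_s: 11.02
ee_pos: [0.5286, 0.0618, 0.2315]
eef_rot: [-0.425, -0.563, 0.566, 0.426]
force: [-2.2, -7.4, -3.4]
width: 0.0222
```

Call:
jog_arm(
  motion=[0.015,0,0,0,0],
)

```text
time_s: 11.1
ee_pos: [0.5286, 0.0617, 0.2315]
eef_rot: [-0.425, -0.563, 0.567, 0.425]
force: [-2.6, -4.2, -1.7]
width: 0.0217
```

Run:
```python
from h import *
ft()
```

```text
t 11.10 th -0.0102 r 0.1304 Ft 4.17 Fr 2.68 Fz -1.70 w 0.0217 z 0.2315
-0.01 [-0.0001 -0.0005 -0.0004]
0 [-0.0014 -0.0005 -0.    ]
0.1 [-0.0141 -0.0005  0.0026]
0.2 [-0.027  -0.0004  0.004 ]
0.3 [-0.04   -0.0004  0.004 ]
0.4 [-0.053  -0.0004  0.0028]
0.45 [-0.0594 -0.0004  0.0017]
0.48 [-0.0632 -0.0004  0.0009]
0.49 [-0.0644 -0.0003  0.0006]
0.5 [-0.0657 -0.0003  0.0003]
```

Call:
jog_arm(
  motion=[0.015,-0.006,0,0.0012,0,0.015,-0.0135,-0.0003,0.0026,0,0.015,-0.021,-0.0003,0.0035,0,0.015,-0.0285,-0.0003,0.0041,0,0.015,-0.036,-0.0003,0.0043,0,0.015,-0.0435,-0.0003,0.0039,0,0.015,-0.051,-0.0003,0.0032,0,0.015,-0.058,-0.0003,0.0021,0,0.015,-0.063,-0.0003,0.001,0,0.015,-0.0645,-0.0003,0.0008,0],
)

```text
time_s: 11.93
ee_pos: [0.5445, 0.0005, 0.2316]
eef_rot: [-0.424, -0.563, 0.566, 0.427]
force: [-9.0, 9.9, 0.3]
width: 0.0216
```

Call:
jog_arm(
  motion=[0.015,-0.0005,0,0,0,0.015,-0.0005,0,0,0],
)

```text
time_s: 12.1
ee_pos: [0.5442, 0.0011, 0.2316]
eef_rot: [-0.423, -0.564, 0.566, 0.428]
force: [-5.1, 7.3, 0.5]
width: 0.0218
```

Run:
```python
from h import *
ft()
import cv2
cv2.imwrite("pics/s7b.png",cv2.resize(grab_frame("scene")[180:270,220:320],(666,600),interpolation=cv2.INTER_CUBIC))
```

```text
t 12.10 th 0.4737 r 0.1308 Ft -8.83 Fr 1.02 Fz 0.46 w 0.0218 z 0.2316
-0.01 [ 0.0624 -0.0002 -0.0022]
0 [ 0.0612 -0.0002 -0.0018]
0.1 [ 0.0484 -0.0002  0.0008]
0.2 [ 0.0355 -0.0002  0.0022]
0.3 [ 0.0225 -0.0003  0.0022]
0.4 [ 0.0096 -0.0003  0.001 ]
0.45 [ 0.0032 -0.0004 -0.0001]
0.48 [-0.0006 -0.0004 -0.0009]
0.49 [-0.0019 -0.0004 -0.0012]
0.5 [-0.0032 -0.0004 -0.0015]
```

View pics/s7b.png

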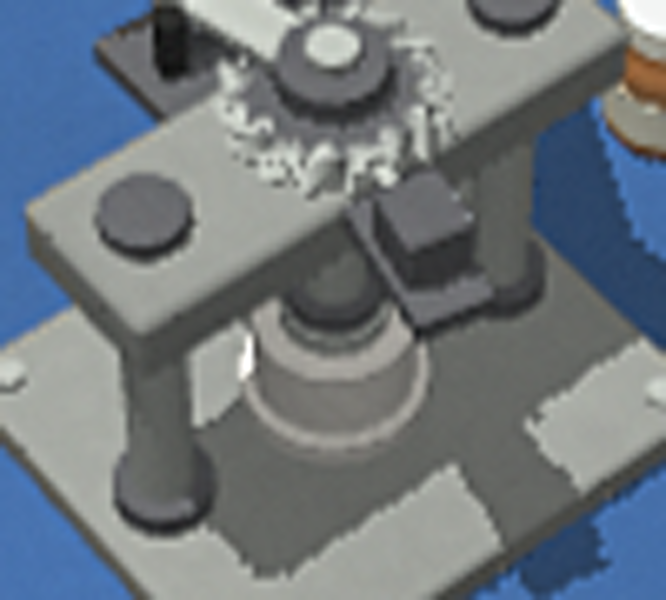

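Call:
jog_arm(
  motion=[0.015,-0.003,0,-0.0008,0,0.015,-0.004,0,-0.001,0,0.015,-0.004,0,-0.001,0],
)

```text
time_s: 12.4
ee_pos: [0.5453, -0.0012, 0.2316]
eef_rot: [-0.422, -0.564, 0.566, 0.429]
force: [-7.8, 7.5, 1.6]
width: 0.0216
```

Run:
```python
from h import *
ft()
```

```text
t 12.40 th 0.4925 r 0.1309 Ft -10.39 Fr 3.07 Fz 1.62 w 0.0216 z 0.2316
-0.01 [ 0.0649 -0.     -0.0018]
0 [ 0.0636 -0.     -0.0015]
0.1 [ 0.0509 -0.0001  0.0012]
0.2 [ 0.038  -0.0002  0.0025]
0.3 [ 0.025  -0.0003  0.0026]
0.4 [ 0.012  -0.0003  0.0014]
0.45 [ 0.0056 -0.0004  0.0003]
0.48 [ 0.0018 -0.0004 -0.0005]
0.49 [ 0.0005 -0.0004 -0.0008]
0.5 [-0.0007 -0.0005 -0.0011]
```

Call:
jog_arm(
  motion=[0.015,-0.003,0,-0.0008,0,0.015,-0.003,0,-0.0008,0],
)

```text
time_s: 12.57
ee_pos: [0.5458, -0.0023, 0.2315]
eef_rot: [-0.42, -0.565, 0.566, 0.43]
force: [-8.4, 8.2, 1.7]
width: 0.0216
```

Run:
```python
from h import *
ft()
import cv2
cv2.imwrite("pics/s8b.png",cv2.resize(grab_frame("scene")[180:270,220:320],(666,600),interpolation=cv2.INTER_CUBIC))
```

```text
t 12.57 th 0.5023 r 0.1311 Ft -11.36 Fr 3.14 Fz 1.66 w 0.0216 z 0.2315
-0.01 [ 0.0661  0.0002 -0.0017]
0 [ 0.0649  0.0002 -0.0013]
0.1 [0.0522 0.0001 0.0013]
0.2 [ 0.0392 -0.      0.0027]
0.3 [ 0.0262 -0.0002  0.0028]
0.4 [ 0.0133 -0.0003  0.0015]
0.45 [ 0.0069 -0.0004  0.0005]
0.48 [ 0.0031 -0.0004 -0.0004]
0.49 [ 0.0018 -0.0004 -0.0006]
0.5 [ 0.0006 -0.0005 -0.001 ]
```

View pics/s8b.png

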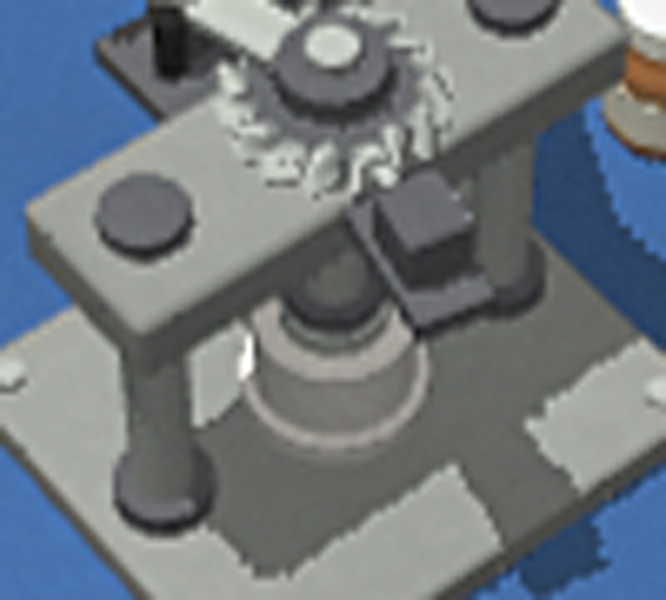

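Call:
jog_arm(
  motion=[0.015,0.007,0,0.0006,0,0.015,0.0145,0,0.002,0,0.015,0.022,0,0.0027,0,0.015,0.0295,0,0.0032,0,0.015,0.037,0,0.003,0,0.015,0.0445,0,0.0024,0,0.015,0.052,0,0.0014,0,0.015,0.059,0,0.0001,0,0.015,0.064,0,-0.001,0,0.015,0.0655,0,-0.0014,0],
)

```text
time_s: 13.45
ee_pos: [0.5302, 0.0616, 0.2321]
eef_rot: [0.421, 0.565, -0.565, -0.428]
force: [5.4, -4.4, -10.6]
width: 0.0219
```

Call:
jog_arm(
  motion=[0.015,0,0,0,0],
)

```text
time_s: 13.53
ee_pos: [0.5304, 0.0618, 0.232]
eef_rot: [-0.421, -0.565, 0.566, 0.428]
force: [-3.8, -3.5, -2.0]
width: 0.0218
```

Run:
```python
from h import *
ft()
import cv2
cv2.imwrite("pics/s9b.png",cv2.resize(grab_frame("scene")[180:270,220:320],(666,600),interpolation=cv2.INTER_CUBIC))
```

```text
t 13.53 th -0.0111 r 0.1286 Ft 3.43 Fr 3.88 Fz -1.99 w 0.0218 z 0.2320
-0.01 [ 0.0002 -0.      0.0014]
0 [-0.001  -0.      0.0017]
0.1 [-0.0137 -0.0001  0.0044]
0.2 [-0.0267 -0.0002  0.0058]
0.3 [-0.0397 -0.0003  0.0059]
0.4 [-0.0526 -0.0004  0.0047]
0.45 [-0.059  -0.0004  0.0036]
0.48 [-0.0628 -0.0005  0.0028]
0.49 [-0.0641 -0.0005  0.0025]
0.5 [-0.0653 -0.0005  0.0022]
```

View pics/s9b.png

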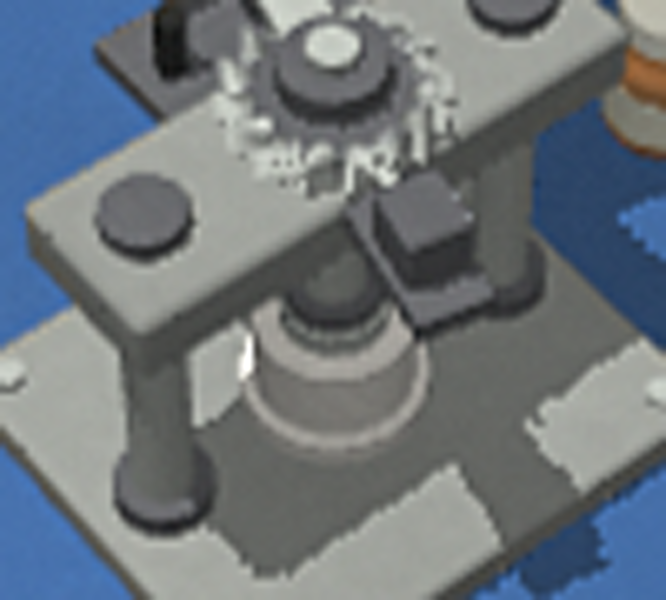

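Run:
```python
import cv2,numpy as np
a=[cv2.imread(f"pics/s{i}b.png")[230:400,270:400] for i in (4,5,6,8,9)]
cv2.imwrite("pics/cmp.png",cv2.resize(np.hstack(a),(800,210)))
for i in (4,5,6,7,8,9): 
    g=cv2.imread(f"pics/s{i}b.png",0); print(i,g[260:390:6,310:350].mean(1).astype(int))
```

```text
4 [ 79  84  90  88  78  65  63  48  55  92 124 129 112  93  88 101 138 161
 164 161 130 112]
5 [ 79  85  89  90  90  81  65  64  49  52  89 122 118  94  87 102 137 161
 164 161 130 112]
6 [ 79  84  89  90  93  91  82  66  64  50  51  83 110 102  87 101 136 162
 165 162 130 112]
7 [ 79  85  89  90  92  91  91  80  68  65  51  50  82 106  96  99 133 162
 164 162 129 111]
8 [ 79  84  89  90  92  92  91  82  68  64  50  49  82 107  98  98 134 162
 165 161 130 112]
9 [ 78  84  88  89  92  92  90  78  68  64  48  54  92 110  88  98 133 161
 164 160 129 111]
```

View pics/cmp.png

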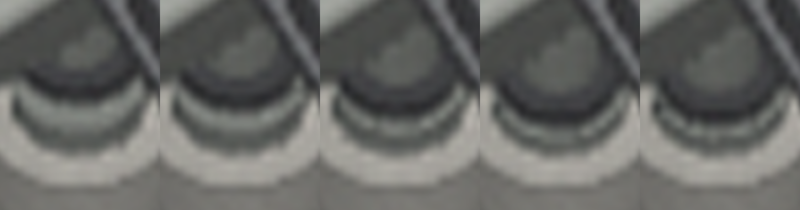

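Call:
jog_arm(
  motion=[0.03,0,0,0,0,0.06,0,0,0,0,0.06,0,0,0,0,0.06,0,0,0,0,0.06,0,0,0,0,0.06,0,0,0,0],
)

```text
time_s: 14.08
ee_pos: [0.5305, 0.0619, 0.2323]
eef_rot: [0.421, 0.566, -0.565, -0.428]
force: [0.5, -0.7, -0.3]
width: 0.0577
```

Run:
```python
from h import *
ft()
```

```text
t 14.08 th -0.0118 r 0.1285 Ft 0.69 Fr -0.49 Fz -0.34 w 0.0577 z 0.2323
-0.01 [0.0002 0.0003 0.0015]
0 [-0.0011  0.0003  0.0018]
0.1 [-0.0138  0.0002  0.0045]
0.2 [-0.0267  0.0001  0.0059]
0.3 [-0.0397  0.      0.006 ]
0.4 [-0.0527 -0.0001  0.0048]
0.45 [-0.0591 -0.0001  0.0037]
0.48 [-0.0629 -0.0002  0.0029]
0.49 [-0.0641 -0.0002  0.0026]
0.5 [-0.0654 -0.0002  0.0023]
```

Clear of the handle. Straight up, then away toward the robot's left.

Call:
jog_arm(
  motion=[0.06,0,-0.02,0,0,0.06,0,-0.045,0,0,0.06,0,-0.075,0,0,0.06,0,-0.1,0,0,0.06,0.03,-0.1,0.01,0,0.06,0.07,-0.1,0.02,0,0.06,0.11,-0.1,0.02,0,0.06,0.15,-0.1,0.02,0,0.06,0.19,-0.1,0.02,0,0.06,0.19,-0.1,0.02,0],
)

```text
time_s: 14.92
ee_pos: [0.4572, 0.2434, 0.3343]
eef_rot: [0.419, 0.567, -0.566, -0.427]
force: [0.0, 0.5, -0.6]
width: 0.0596
```

Run:
```python
from h import *
import cv2
st()
a=grab_frame("top"); s=grab_frame("scene")
cv2.imwrite("pics/t10.png",a); cv2.imwrite("pics/s10.png",s)
cv2.imwrite("pics/t10c.png",cv2.resize(a[130:290,180:340],(600,600),interpolation=cv2.INTER_CUBIC))
cv2.imwrite("pics/s10c.png",cv2.resize(s[60:260,200:400],(600,600),interpolation=cv2.INTER_CUBIC))
g=cv2.cvtColor(cv2.resize(s[180:270,220:320],(666,600),interpolation=cv2.INTER_CUBIC),6); print(g[260:390:6,310:350].mean(1).astype(int))
```

```text
t 14.92 [0.4572 0.2434 0.3343] th -0.7531711623453474 r 0.2702215959746582 Ftool [ 0.4986  0.5571 -0.1893] w 0.0595947670932426 xhead 106.47337564213151
[ 78  83  87  89  91  91  89  78  68  64  48  53  91 109  88  98 132 160
 163 159 128 111]
```

View pics/t10c.png

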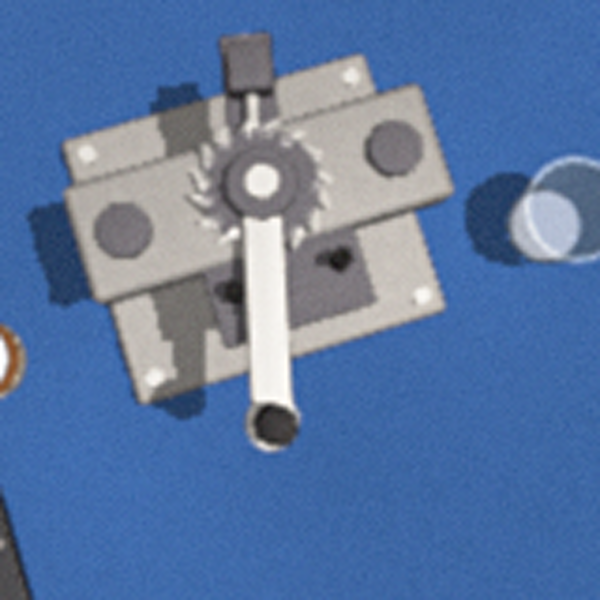

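View pics/s10c.png

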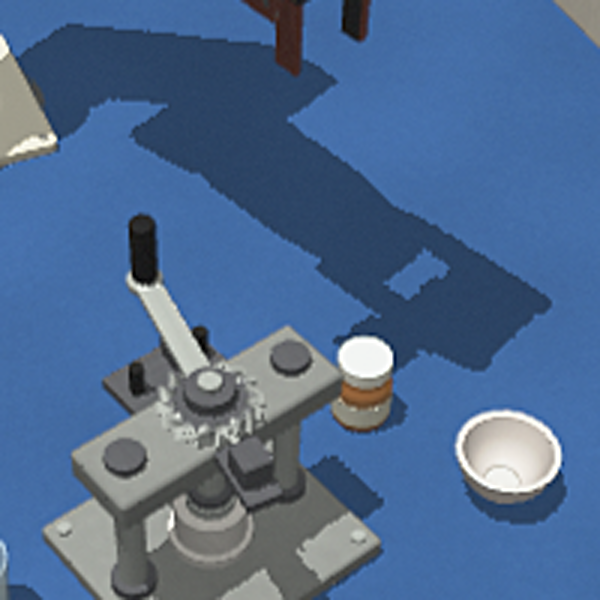

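View pics/t10.png

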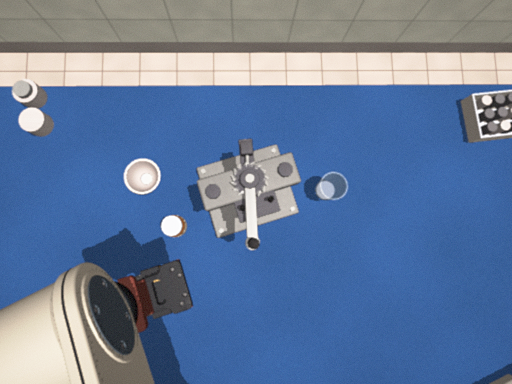

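Run:
```python
from h import *
p=onz("top",180+277.5/3.75-.5,130+424.5/3.75-.5,.265); d=p[:2]-SP; print(p,np.hypot(*d),np.arctan2(d[1],d[0])%(2*np.pi)-FR+.25)
s=state(); print(s["joint_velocities"],s["force"])
print(finish_job())
```

```text
[0.5297 0.0592 0.265 ] 0.12936901143651688 0.009172108649206034
[-0.0504 -0.0031  0.0075 -0.0069  0.0013 -0.0091] [-0.0896 -0.5488  0.1466]
the job is handed in; nothing more can be done
None
```

I gripped the handle, set the lever at its rest stop, and pumped four full strokes. The first came from between teeth. I stopped on the fourth, brought the lever back to the rest stop, let go and moved clear. The job is handed in at about 15 s.

- **Stiffness:** the free strokes ended at about 2–4 N. The fourth pulled about 10–11 N at its end, around 0.49–0.50 rad. It first stalled at about 0.474 rad under load, so I pushed it on to pass the tooth.
- **Stops:** the highest force I read at either stop was about 11 N, so neither was forced.
- **Cap:** from the force, the cap went about 4 mm in. When the lever came back the ram sprang back about 1 mm, as expected when it settles on the tooth. That leaves the cap roughly 3 mm in, an estimate from force and pixel shifts. The camera profile of the ram foot was the same before and after letting go.
- **Lever:** the top camera puts it at about 0.009 rad, against the rest stop within measuring error.
- **Other items:** the jar, beaker and mortar look unmoved in the final pictures.

No check failed. My angle scale may be off by about 0.01 rad, because the stop felt a little softer through the gripper than the stated 4 N/mm.

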